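Set the screw dispenser's slide gate half open

TASK

Two lidded sheet-metal dispensers for salvaged screws stand on the refurbishing bench. Pull the stiff slide gate of the wider dispenser out towards the robot until its upright pull plate stands in line with the two short round pegs on its rails, then let go; leave the narrower dispenser's gate shut.

Things in the scene. Friction and masses are not known exactly. Their poses are not given: they have to be found in the camera images.
- wide_pull (a point): Grip point of the wider dispenser's pull plate: upright bare steel, 12 mm thick along the pull, 50 mm wide, from 60 to 125 mm above the bench; this point is at 105 mm, on its mid-plane. It ends a level steel strap 36 mm wide (top at 62 mm) sliding between two rails. Axes: x from plate back to hopper (the gate opens along -x), y along the plate's width, z up. The dispenser is fixed.
- wide_mark (a point): Where wide_pull must end: midway between the wider dispenser's two marker pegs (short, black, round, 16 mm thick, one on each rail, 60 mm either side of the pull line, tops at 78 mm), at the same 105 mm height. Axes as wide_pull's. The rails (tops at 65 mm) end in feet and a low crossbar (top at 55 mm) 68 mm beyond the pegs.
- wide_gate (a joint): Opening of the wider dispenser's gate in m: 0 shut, 0.070 in line with the pegs, 0.120 end stop. Starts 0 to 0.020 open. Stiff: about 9 N of sliding friction, no spring, stays where left. Its grey hopper is 200 mm wide, 130 deep, 237 high; the shut gate's plate stands 135 mm in front of its front face (lid overhangs 5 mm).
- narrow_gate (a joint): Opening in m of the gate of the narrower dispenser (hopper 120 mm wide, otherwise of the same build, with the same rails, pegs and pull plate), which stands to the left or right of the wider one. 0 is shut; it starts shut and must stay so.

How it is judged:
By the outcome, as a careful person would: the job done as asked, in the order asked, and still so for the second after the job is handed in, with the robot touching nothing.
It also fails if it takes over 29 s, if anything falls off the work surface, if the arm or the gripper's body presses on something with over 40 N, if the wrist force passes 120 N, or if a joint passes its speed limit or range.

ROBOT

A 6-joint arm with a two-finger parallel gripper is mounted at the origin on the work surface. World frame = base frame: x ahead of the robot, y to its left, z up, the work surface at z = 0. Lengths are in m, angles in rad, forces in N, time in s.
With the tool pointing down it reaches from about 0.275 to 0.875 m from the base axis. Payload 12.5 kg.
Tool frame: the origin (TCP) lies at the very end of the fingers, on their centre line; the grasp point (between the pads) lies 19 mm behind it; x points along the fingers, y is the direction in which the jaws open and shut, and the axes are right-handed (so a half turn about x gives the same grasp; the last joint's range is limited). The gripper opens to 85 mm and grips with 20 to 120 N. Pads are 22 mm wide; open, the fingers measure 114 mm over their backs; the gripper's body (76 mm by 85 mm) begins 54 mm behind the grasp point. The pads swing forward as they close: fully open they stand 13 mm farther back than shut.
Start: joints at [1.124, 0.351, 1.652, -0, 1.139, -0.085], TCP at [0.195, 0.514, 0.231] pointing down, gripper open.
Joint ranges: [-2.75, 2.75], [-0.79, 2.1], [0.01, 2.65], [-1.57, 4.71], [0.07, 3.14], [-2.87, 2.87]. Speed limits (rad/s): [2.22, 2.22, 2.79, 3.14, 3.14, 3.14].

INTERFACE

Orientations are given as a 3x3 rotation matrix whose columns are the frame's x, y, z axes.
In Python, from bench import manip gives the robot as it stands. Calls block until the motion is done:
- manip.move_ptp(position, orientation): joint-space move of the TCP to a pose.
- manip.move_l(position, attitude=None, max_speed=0.15): straight line of the TCP; attitude=None keeps the orientation; max_speed is the mean speed in m/s.
- manip.move_j(angles): joint-space move.
- manip.set_gripper(opening, effort=None): opening from 0.0 (shut) to 1.0 (fully open); effort is the grip in N (None keeps the last); returns when the fingers have stopped.
- manip.dwell(seconds).
- manip.inverse_kinematics(position, orientation): joint angles nearest the present ones, or None.
- manip.grab_frame(name): name is "scene" or "top"; returns (picture, depth): 480x640x3 uint8, red, green, blue; 480x640 float32, m along the optical axis (not along the pixel's ray), 0 where there is no reading.
- manip.get_calibration(name): a dict with "camera_matrix" (3x3 intrinsics, pixels), "R" (3x3) and "t" (3): a world point X has camera coordinates R X + t. Camera axes: x right, y down, z forward; pixel columns grow to the right and rows downward; lengths in m; the calibration is good to about 2 mm. A picture is of the moment at which its call begins. get_calibration takes no time and is no camera call.
A pose or a line that the arm cannot do raises manip.Unreachable and nothing moves.
- manip.sign_off(): hands the job in, once; it reports no verdict.
Trained networks look in the newest picture that a camera, given by its name, has taken for a name from the list of things; names that differ only in an ending like _2 or _b are one class to them, and where a whole thing is asked for, a point or a joint stands for the part that bears it (a point fixed in the world has none). Each returns a list of dicts, best first, with "confidence" (0 to 1); they miss things now and then, are a little off and sometimes report something else, mostly with a low value. They report only what shows in the picture. A call takes as long as a camera call.
- manip.look_for(camera, name): "at" ([x, y, z] in m, in world coordinates, good to about 4 mm: the middle of the surface that is visible of it).
Readings, each from a call of its own:
- manip.current_time(): time.
- manip.current_qpos(): joint angles.
- manip.current_joint_vel(): joint speeds.
- manip.current_joint_torque(): joint torques, N m.
- manip.current_ee_pos(): TCP position.
- manip.current_tcp_rot(): TCP orientation.
- manip.current_force(): force on the tool from outside, world axes, zero at the start.
- manip.current_ft_torque(): the same for the moment, N m.
- manip.current_grip_width(): opening from 0.0 (shut) to 1.0 (fully open).
Only numpy, scipy, OpenCV 4.12 (cv2) and the standard library are available. Lean on these libraries where they do the work, as an engineer would, in place of code of your own. Each camera call takes 0.05 s, during which the arm holds its last target.

## Working session

There is one attempt and no reset: what is moved stays moved. The work goes in short steps, each a Python script; the robot and the scene stay as the last script left them, time stands still between calls to the robot, and variables do not carry over. Pictures are saved under pics/ and viewed, and the job is handed in when it is done.

```bash
mkdir -p pics; ls; python3 - <<'E'
from bench import manip
import cv2,numpy as np
for c in ("scene","top"):
    im,d=manip.grab_frame(c); cv2.imwrite(f"pics/{c}0.png",im[:,:,::-1]); np.save(f"pics/{c}0.npy",d)
    for n in ("wide_pull","wide_mark","wide_gate","narrow_gate"):
        try: print(c,n,[(np.round(x["at"],3),round(x["confidence"],2)) for x in manip.look_for(c,n)])
        except Exception as e: print(c,n,repr(e))
    k=manip.get_calibration(c);print(k)
print(manip.current_time(),manip.current_force(),manip.current_tcp_rot())
E
```

```text
pics
scene wide_pull [(array([0.59 , 0.241, 0.086]), 0.98)]
scene wide_mark [(array([0.584, 0.241, 0.089]), 0.72), (array([0.804, 0.236, 0.194]), 0.64)]
scene wide_gate [(array([0.59 , 0.245, 0.088]), 0.58)]
scene narrow_gate [(array([ 0.618, -0.279,  0.063]), 0.6)]
{'camera_matrix': array([[516.29185659,   0.        , 316.33738771],
       [  0.        , 516.29185659, 240.12027471],
       [  0.        ,   0.        ,   1.        ]]), 'R': array([[-0.67144182,  0.74083853,  0.01800416],
       [ 0.49941824,  0.47031824, -0.72758654],
       [-0.54749183, -0.47954043, -0.68577961]]), 't': array([ 0.39727611, -0.21602066,  1.40072144])}
top wide_pull [(array([0.649, 0.226, 0.064]), 0.8)]
top wide_mark [(array([0.746, 0.21 , 0.22 ]), 0.65)]
top wide_gate [(array([0.646, 0.233, 0.062]), 0.78), (array([ 0.677, -0.276,  0.062]), 0.59)]
top narrow_gate [(array([ 0.677, -0.276,  0.061]), 0.96)]
{'camera_matrix': array([[591.58174285,   0.        , 317.15028724],
       [  0.        , 591.58174285, 242.41430192],
       [  0.        ,   0.        ,   1.        ]]), 'R': array([[-0.00474178, -0.9997316 , -0.02267689],
       [-0.99738192,  0.00636457, -0.07203334],
       [ 0.07215833,  0.02227596, -0.9971444 ]]), 't': array([-5.96691848e-04,  5.47992107e-01,  1.24872558e+00])}
0.5 [-0.40002901  0.3367856   0.5262992 ] [[ 8.60793662e-06  3.53929888e-01  9.35271957e-01]
 [-5.22276892e-05  9.35271956e-01 -3.53929888e-01]
 [-9.99999999e-01 -4.58004871e-05  2.65357019e-05]]
```

View pics/scene0.png

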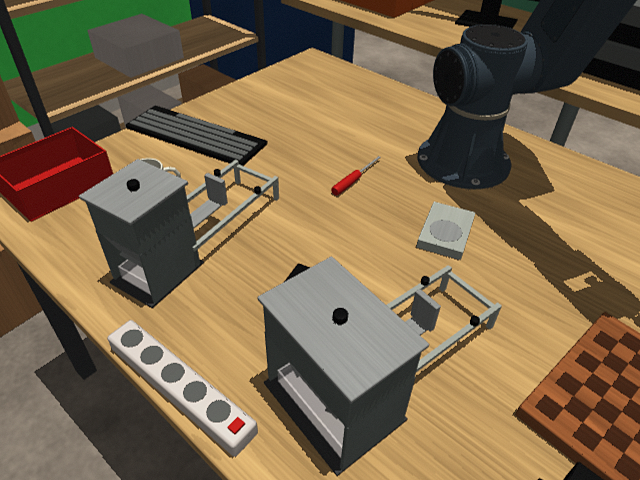

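View pics/top0.png

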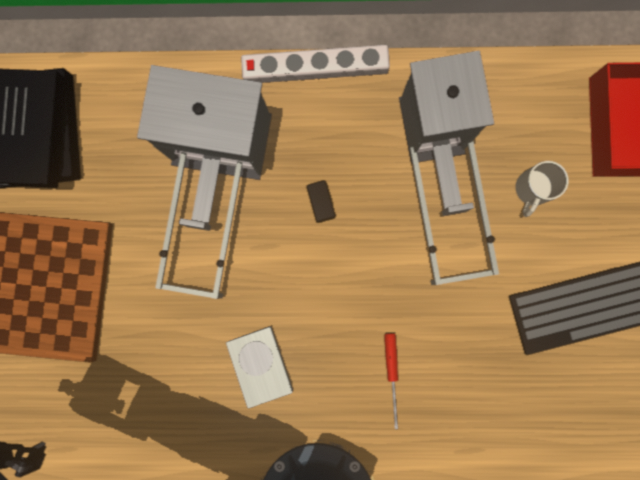

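The wide dispenser is on the left (+y) in the top view: pegs at about (163,253) and (220,263), pull plate at (195,224), crossbar near row 293. I'll measure the pegs and plate using the depth image.

```bash
cat > h.py <<'E'
import numpy as np,cv2
from bench import manip
def cloud(c,d):
    k=manip.get_calibration(c);K=k["camera_matrix"];v,u=np.mgrid[:480,:640]
    P=np.stack([(u-K[0,2])/K[0,0]*d,(v-K[1,2])/K[1,1]*d,d],-1)
    P=(P-k["t"])@k["R"]; P[d==0]=np.nan
    return P
def ray(c,u,v,z):
    k=manip.get_calibration(c);K=k["camera_matrix"]
    r=k["R"].T@np.array([(u-K[0,2])/K[0,0],(v-K[1,2])/K[1,1],1]);o=-k["R"].T@k["t"]
    return o+r*(z-o[2])/r[2]
E
python3 - <<'E'
from h import *
for c,boxes in (("top",[(155,246,171,260),(213,256,228,270)]),("scene",[(419,274,432,287),(468,314,482,327)])):
    im=cv2.imread(f"pics/{c}0.png");P=cloud(c,np.load(f"pics/{c}0.npy"))
    for b in boxes:
        x0,y0,x1,y1=b
        m=im[y0:y1,x0:x1].max(2)<45; q=P[y0:y1,x0:x1][m]; v,u=np.nonzero(m)
        top=q[q[:,2]>np.nanmax(q[:,2])-.006]
        print(c,"peg",m.sum(),u.mean()+x0,v.mean()+y0,np.nanmedian(q,0).round(4),"top",top.mean(0).round(4),len(top),"ray",ray(c,u.mean()+x0,v.mean()+y0,.075).round(4))
# plate points: z .07-.135 in region in both
for c in("top","scene"):
    P=cloud(c,np.load(f"pics/{c}0.npy")).reshape(-1,3)
    s=(P[:,0]>.5)&(P[:,0]<.68)&(P[:,1]>.19)&(P[:,1]<.29)&(P[:,2]>.085)&(P[:,2]<.14)
    q=P[s];print(c,"plate",len(q),np.median(q,0).round(4),q.min(0).round(4),q.max(0).round(4))
    t=q[q[:,2]>.118];print(" top rim",len(t),t.mean(0).round(4))
    if len(t)>3:print(cv2.minAreaRect((t[:,:2]*1000).astype(np.float32)), np.median(t[:,2]))
    s=(P[:,0]>.6)&(P[:,1]>.1)&(P[:,1]<.45)&(P[:,2]>.22)&(P[:,2]<.245)
    print(" lid",s.sum(),cv2.minAreaRect((P[s][:,:2]*1000).astype(np.float32)))
im=cv2.imread("pics/top0.png")[190:310,130:270];im2=cv2.imread("pics/scene0.png")[250:350,380:510]
cv2.imwrite("pics/z.png",np.hstack([cv2.resize(im,(400,343),interpolation=0),cv2.resize(im2,(400,343),interpolation=0)]))
E
```

```text
Traceback (most recent call last):
ValueError: zero-size array to reduction operation fmax which has no identity
```

```bash
cat > m.py <<'E'
from h import *
def measure(sfx,boxes_by):
  for c,boxes in boxes_by.items():
    im=cv2.imread(f"pics/{c}{sfx}.png");P=cloud(c,np.load(f"pics/{c}{sfx}.npy"))
    for b in boxes:
        x0,y0,x1,y1=b
        m=im[y0:y1,x0:x1].max(2)<70; 
        if not m.any(): print("none",im[y0:y1,x0:x1].max(2).min());continue
        q=P[y0:y1,x0:x1][m]; v,u=np.nonzero(m)
        top=q[q[:,2]>np.nanmax(q[:,2])-.006]
        print(c,"peg",m.sum(),u.mean()+x0,v.mean()+y0,np.nanmedian(q,0).round(4),"top",top.mean(0).round(4),len(top),"ray",ray(c,u.mean()+x0,v.mean()+y0,.075).round(4))
  for c in boxes_by:
    P=cloud(c,np.load(f"pics/{c}{sfx}.npy")).reshape(-1,3)
    s=(P[:,0]>.5)&(P[:,0]<.68)&(P[:,1]>.18)&(P[:,1]<.30)&(P[:,2]>.085)&(P[:,2]<.14)
    q=P[s];print(c,"plate",len(q),np.median(q,0).round(4),q.min(0).round(4),q.max(0).round(4))
    t=q[q[:,2]>.118];print(" top rim",len(t),t.mean(0).round(4))
    if len(t)>3:print(cv2.minAreaRect((t[:,:2]*1000).astype(np.float32)), np.median(t[:,2]))
    s=(P[:,0]>.6)&(P[:,1]>.1)&(P[:,1]<.45)&(P[:,2]>.22)&(P[:,2]<.245)
    print(" lid",s.sum(),cv2.minAreaRect((P[s][:,:2]*1000).astype(np.float32)))
  im=cv2.imread(f"pics/top{sfx}.png")[190:310,130:270];im2=cv2.imread(f"pics/scene{sfx}.png")[250:350,380:510]
  cv2.imwrite(f"pics/z{sfx}.png",np.hstack([cv2.resize(im,(400,343),interpolation=0),cv2.resize(im2,(400,343),interpolation=0)]))
B={"top":[(155,246,171,260),(213,256,228,270)],"scene":[(419,274,432,287),(468,314,482,327)]}
if __name__=="__main__":
    import sys; measure(sys.argv[1],B)
E
python3 m.py 0
```

```text
top peg 20 163.65 252.6 [0.5249 0.3102 0.0777] top [0.5252 0.3089 0.0795] 12 ray [0.525  0.3115 0.075 ]
top peg 1 218.0 263.0 [0.5029 0.1988 0.0755] top [0.5029 0.1988 0.0755] 1 ray [0.5029 0.199  0.075 ]
scene peg 74 424.86486486486484 280.81081081081084 [0.5079 0.1994 0.0754] top [0.5055 0.198  0.0776] 36 ray [0.5081 0.1993 0.075 ]
scene peg 101 474.54455445544556 320.2970297029703 [0.5268 0.3155 0.0747] top [0.526  0.3156 0.0768] 51 ray [0.5272 0.3158 0.075 ]
top plate 201 [0.5789 0.2387 0.1241] [0.5712 0.2164 0.085 ] [0.5912 0.2659 0.1313]
 top rim 156 [0.5807 0.2414 0.125 ]
((580.8692626953125, 241.49778747558594), (50.80659103393555, 12.034879684448242), 79.83213806152344) 0.12530630076801533
 lid 8016 ((778.9220581054688, 207.2188262939453), (211.0277557373047, 140.9998779296875), 80.00691223144531)
scene plate 550 [0.5866 0.247  0.1115] [0.5722 0.2197 0.0851] [0.5941 0.27   0.1274]
 top rim 204 [0.5839 0.2454 0.1231]
((583.05419921875, 244.50364685058594), (51.164913177490234, 14.073122024536133), 79.2002182006836) 0.12340224625372352
 lid 12052 ((780.5272216796875, 209.76577758789062), (210.8729248046875, 141.07044982910156), 80.07963562011719)
```

View pics/z0.png

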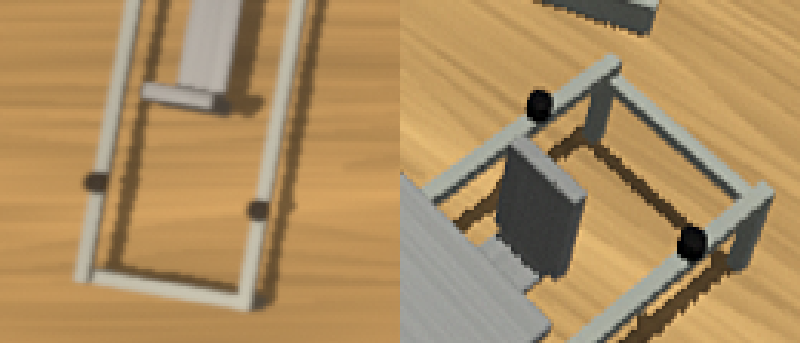

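```bash
cat >> h.py <<'E'
a=np.deg2rad(-10.0); AX=np.array([np.cos(a),np.sin(a),0])
def R(s): 
    x=np.array([0,0,-1.]);y=s*AX;return np.column_stack([x,y,np.cross(x,y)])
E
python3 - <<'E'
from h import *
p=np.array([.582,.243,.086])
best=None
for s in(1,-1):
    q=manip.inverse_kinematics(p,R(s)); print(s,None if q is None else np.round(q,2))
    if q is not None and (best is None or abs(q[5])<abs(best[1][5])): best=(s,q)
s=best[0]
manip.move_ptp(p+[0,0,.11],R(s)); print(manip.current_time(),manip.current_ee_pos())
manip.move_l(p,max_speed=.08); print(manip.current_time(),manip.current_ee_pos(),manip.current_force())
im,d=manip.grab_frame("scene"); cv2.imwrite("pics/scene1.png",im[:,:,::-1])
E
```

```text
1 [ 0.32  0.66  1.54 -0.    0.94  0.5 ]
-1 [ 0.32  0.66  1.54 -0.    0.94 -2.65]
2.2333 [0.5815261  0.24393277 0.19616865]
3.7583 [0.58227432 0.24309014 0.08652078] [ 0.64573656  0.40710637 -0.20849466]
```

View pics/scene1.png

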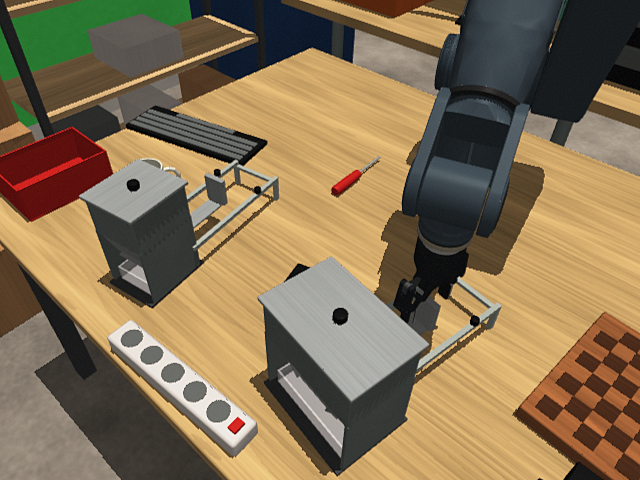

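The fingers straddle the plate at about (425,315). Next I'll close, pull 69 mm along the rail axis, and check.

```bash
python3 - <<'E'
from h import *
manip.set_gripper(0.0,60); print(manip.current_time(),manip.current_grip_width(),manip.current_force())
p=np.array(manip.current_ee_pos())
g=np.array([.582,.243,.086])-.068*AX
manip.move_l(g,max_speed=.05); manip.dwell(.2)
e=np.array(manip.current_ee_pos());print(manip.current_time(),p,e,manip.current_force(),"moved",(p-e)@AX)
manip.set_gripper(1.0); 
manip.move_l(np.r_[g[:2],.20],max_speed=.15)
q=np.array(manip.current_qpos()); q[0]+=0.6; manip.move_j(q)
for c in("scene","top"):
    im,d=manip.grab_frame(c); cv2.imwrite(f"pics/{c}2.png",im[:,:,::-1]); np.save(f"pics/{c}2.npy",d)
    print([(np.round(x["at"],3),round(x["confidence"],2)) for x in manip.look_for(c,"wide_pull")])
print(manip.current_time())
E
python3 m.py 2
```

```text
4.475 0.1331527086821291 [-2.41936007 -0.73226319  2.39228041]
6.1833 [0.58187801 0.2429921  0.0861158 ] [0.51623925 0.25454829 0.08611739] [ 6.99346216 -2.02318718 -2.52788948] moved 0.06664827109092596
[(array([0.527, 0.251, 0.062]), 0.63)]
[(array([0.66 , 0.238, 0.063]), 0.93)]
9.2833
top peg 16 163.625 252.5 [0.526  0.3099 0.0777] top [0.525  0.3108 0.0778] 16 ray [0.5252 0.3116 0.075 ]
none 70
scene peg 74 424.86486486486484 280.81081081081084 [0.5073 0.1993 0.0757] top [0.5061 0.1974 0.0768] 46 ray [0.5081 0.1993 0.075 ]
scene peg 100 474.49 320.29 [0.5273 0.3155 0.0752] top [0.5262 0.3157 0.0769] 54 ray [0.5272 0.3157 0.075 ]
top plate 177 [0.5151 0.249  0.1245] [0.5065 0.2274 0.0873] [0.5253 0.2772 0.1308]
 top rim 155 [0.5158 0.2525 0.125 ]
((515.8692016601562, 253.23114013671875), (49.62984848022461, 11.696712493896484), 80.20582580566406) 0.12502069320369408
 lid 8029 ((779.147216796875, 207.33883666992188), (211.02493286132812, 141.05471801757812), 80.24394226074219)
scene plate 544 [0.5218 0.2579 0.1111] [0.5083 0.231  0.085 ] [0.5285 0.2815 0.1284]
 top rim 194 [0.5194 0.2565 0.1231]
((517.2957153320312, 256.3658142089844), (50.82510757446289, 13.707511901855469), 81.21031951904297) 0.1235871008876201
 lid 12080 ((780.5652465820312, 209.85165405273438), (210.63497924804688, 141.11764526367188), 80.20292663574219)
```

View pics/z2.png

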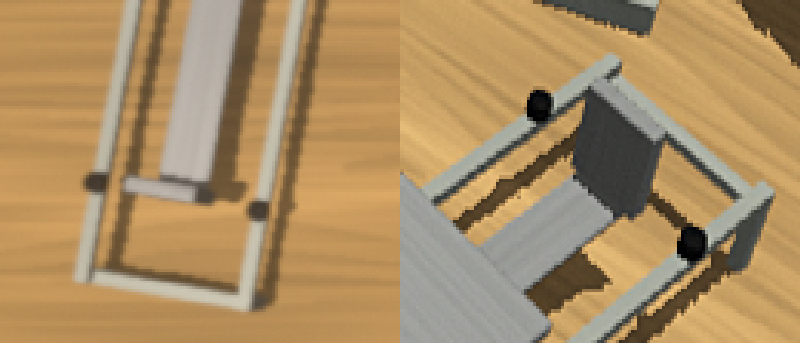

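View pics/top2.png

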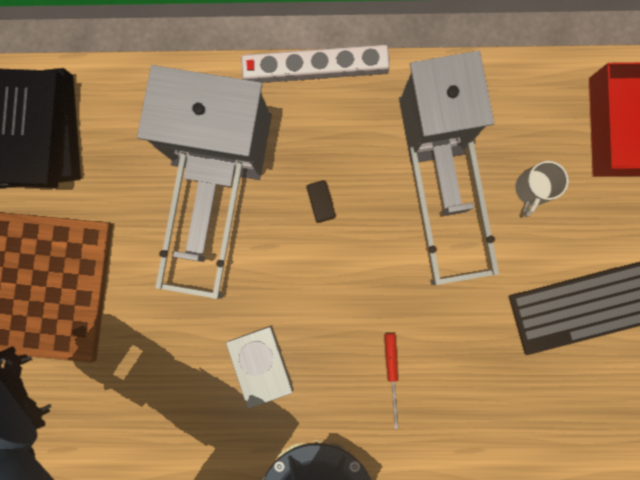

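The plate is nearly in line: lid geometry gives about 67 mm open, the pegs suggest about 1 mm short. I'll refine the peg positions before a small correction.

```bash
python3 - <<'E'
from h import *
im=cv2.imread("pics/top2.png");P=cloud("top",np.load("pics/top2.npy"))
for b in B if False else [(155,246,171,260),(213,256,228,270)]:
    x0,y0,x1,y1=b
    for th in (80,90,100):
        m=im[y0:y1,x0:x1].max(2)<th; n,l,st,ce=cv2.connectedComponentsWithStats(m.astype(np.uint8))
        i=1+st[1:,4].argmax(); v,u=np.nonzero(l==i);q=P[y0:y1,x0:x1][l==i];X=ray("top",u.mean()+x0,v.mean()+y0,.074)
        t=q[q[:,2]>.072]
        print(b,th,len(u),X.round(4),"ax",round(X@AX,4),"cloud",t.mean(0).round(4),round(float(t.mean(0)@AX),4), "mid-range",round(float((t@AX).min()),4),round(float((t@AX).max()),4))
    # depth only: above rail
    q=P[y0:y1,x0:x1].reshape(-1,3);t=q[(q[:,2]>.072)&(q[:,2]<.09)];print(" depth",len(t),t.mean(0).round(4),round(float(t.mean(0)@AX),4))
q=P.reshape(-1,3);s=(q[:,0]>.48)&(q[:,0]<.56)&(q[:,1]>.2)&(q[:,1]<.3)&(q[:,2]>.115)&(q[:,2]<.135);q=q[s];r=q@AX;print("plate",len(q),r.mean(),r.min(),r.max())
P=cloud("scene",np.load("pics/scene2.npy")).reshape(-1,3)
for y in (.198,.315):
    t=P[(abs(P[:,1]-y)<.02)&(abs(P[:,0]-.515)<.03)&(P[:,2]>.0745)&(P[:,2]<.082)];r=t@AX;print("scene",len(t),t.mean(0).round(4),r.mean(),r.min(),r.max())
s=(P[:,0]>.48)&(P[:,0]<.56)&(P[:,1]>.22)&(P[:,1]<.29)&(P[:,2]>.1235)&(P[:,2]<.135);r=P[s]@AX;print("plate",s.sum(),r.mean(),r.min(),r.max())
E
```

```text
(155, 246, 171, 260) 80 29 [0.5242 0.3124 0.074 ] ax 0.462 cloud [0.5238 0.3115 0.0777] 0.4618 mid-range 0.4571 0.4666
(155, 246, 171, 260) 90 36 [0.5237 0.3126 0.074 ] ax 0.4614 cloud [0.5233 0.3117 0.0779] 0.4613 mid-range 0.4558 0.4666
(155, 246, 171, 260) 100 41 [0.5235 0.3123 0.074 ] ax 0.4613 cloud [0.523  0.3118 0.0777] 0.4609 mid-range 0.4554 0.4666
 depth 50 [0.5236 0.3122 0.0774] 0.4614
(213, 256, 228, 270) 80 23 [0.5033 0.195  0.074 ] ax 0.4618 cloud [0.5031 0.1942 0.0782] 0.4617 mid-range 0.457 0.4661
(213, 256, 228, 270) 90 26 [0.5029 0.1953 0.074 ] ax 0.4614 cloud [0.5028 0.1945 0.078 ] 0.4614 mid-range 0.4567 0.4661
(213, 256, 228, 270) 100 34 [0.5029 0.195  0.074 ] ax 0.4614 cloud [0.5028 0.1942 0.0778] 0.4614 mid-range 0.4554 0.4674
 depth 44 [0.5026 0.1942 0.0782] 0.4613
plate 158 0.4640931298804381 0.45814179953445006 0.4699618495379574
scene 46 [0.5058 0.1975 0.0769] 0.46378369623480425 0.455075444344501 0.4726409989587733
scene 53 [0.5259 0.3157 0.077 ] 0.4631198313169057 0.4544712076854096 0.46992859751544236
plate 101 0.4662002797486329 0.4599718160779505 0.47177524696391904
```

The top pegs, scene pegs and lid all agree that it is about 2.7 mm short. Regrasping to correct, closing the loop on TCP position.

```bash
python3 - <<'E'
from h import *
e=np.array([0.51623925,0.25454829,.086]); T=e-.0027*AX
manip.move_ptp(np.r_[e[:2],.20],R(1)); manip.move_l(e,max_speed=.1)
manip.set_gripper(0.0,60); print(manip.current_time(),manip.current_ee_pos())
cmd=T-.0013*AX
for i in range(3):
    manip.move_l(cmd,max_speed=.02); manip.dwell(.15)
    err=(np.array(manip.current_ee_pos())-T)@AX; print(manip.current_time(),"err",err,manip.current_force())
    if abs(err)<.0004: break
    cmd=cmd-err*AX
manip.set_gripper(1.0)
manip.move_l(np.r_[T[:2],.20],max_speed=.15)
q=np.array(manip.current_qpos()); q[0]+=0.6; manip.move_j(q)
for c in("scene","top"):
    im,d=manip.grab_frame(c); cv2.imwrite(f"pics/{c}3.png",im[:,:,::-1]); np.save(f"pics/{c}3.npy",d)
print(manip.current_time())
P=cloud("top",np.load("pics/top3.npy"))
for b in [(155,246,171,260),(213,256,228,270)]:
    x0,y0,x1,y1=b;q=P[y0:y1,x0:x1].reshape(-1,3);t=q[(q[:,2]>.072)&(q[:,2]<.09)];print("peg",(t@AX).mean())
q=P.reshape(-1,3);s=(q[:,0]>.48)&(q[:,0]<.56)&(q[:,1]>.2)&(q[:,1]<.3)&(q[:,2]>.115)&(q[:,2]<.135);r=q[s]@AX;print("plate",r.mean(),r.min(),r.max())
P=cloud("scene",np.load("pics/scene3.npy")).reshape(-1,3)
for y in (.198,.315):
    t=P[(abs(P[:,1]-y)<.02)&(abs(P[:,0]-.515)<.03)&(P[:,2]>.0745)&(P[:,2]<.082)];print("scene peg",(t@AX).mean())
s=(P[:,0]>.48)&(P[:,0]<.56)&(P[:,1]>.22)&(P[:,1]<.29)&(P[:,2]>.1235)&(P[:,2]<.135);r=P[s]@AX;print("plate",r.mean(),r.min(),r.max())
E
python3 m.py 3 | grep -A3 plate
```

```text
12.5167 [0.51626284 0.25455104 0.08613289]
13.0167 err -0.00034209973785246473 [ 6.39054084 -1.68772922 -1.76782173]
16.0167
peg 0.46110841991217444
peg 0.46142250630039605
plate 0.46108793603346704 0.45525766174964655 0.4670566188094628
scene peg 0.463391110973173
scene peg 0.46358131018004656
plate 0.4627558810296424 0.45637669081612425 0.46912795017384135
top plate 176 [0.5129 0.2488 0.1249] [0.5033 0.2279 0.088 ] [0.5214 0.2798 0.1307]
 top rim 153 [0.5129 0.2533 0.1251]
((513.1475219726562, 254.48794555664062), (50.70633316040039, 11.692853927612305), 80.2820816040039) 0.12537029883755088
 lid 7997 ((778.8692016601562, 207.2451171875), (211.0215606689453, 140.83941650390625), 80.02884674072266)
scene plate 544 [0.5189 0.2583 0.1108] [0.5051 0.2308 0.085 ] [0.5255 0.282  0.1283]
 top rim 190 [0.5163 0.2571 0.1232]
((514.9496459960938, 256.8898010253906), (50.376930236816406, 14.2727689743042), 77.94355773925781) 0.12351171720777057
 lid 12064 ((780.4237060546875, 209.90243530273438), (210.46994018554688, 141.51927185058594), 80.20098876953125)
```

View pics/z3.png

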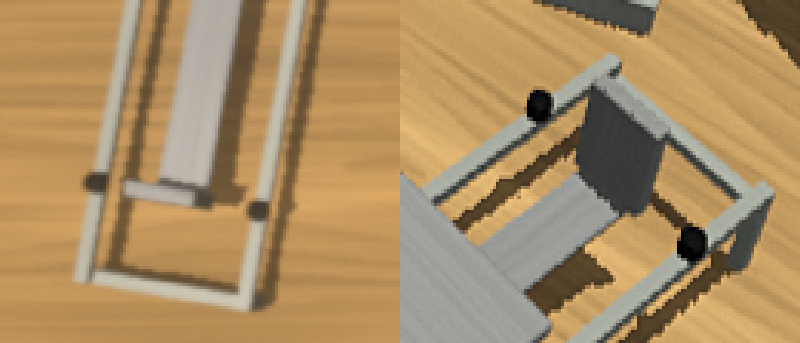

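View pics/scene3.png

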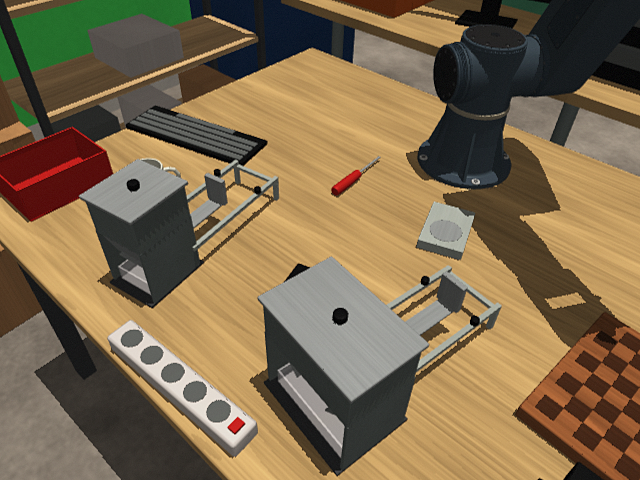

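The plate, at about (453,290), now lies on the line between the pegs at (425,281) and (475,320). It is within 1 mm in both cameras. The narrow gate is unchanged and the arm is clear.

```bash
python3 -c "
from bench import manip
print(manip.current_force(),manip.current_time()); manip.sign_off()"
```

```text
[0.25658813 0.31688241 0.80699946] 16.0167
the job is handed in; nothing more can be done
```

The wider dispenser's gate (left, +y side) is pulled out with its plate in line with the two pegs. I then released it, moved the arm clear and handed in at about 16 s.

- **Pull:** The first pull stopped about 2.7 mm short of the pegs, so I regrasped the plate and drew it out the rest of the way.
- **Final alignment:** The plate is 0.2 mm from the peg line in the top camera and 0.7 mm from it in the scene camera. Measured from the lid, the opening is about 70 mm by the top camera.
- **Narrow dispenser:** Its gate looks unchanged in the pictures; I did not measure it again.
- **Forces:** The pull read about 7 N at the wrist. At the end the wrist read close to zero.
- **Disagreements:** The network's `wide_pull` points from the two cameras were up to 13 cm apart, and the top camera's lay on the strap. I relied on the depth and peg measurements instead.

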